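Run the grid-ring carriage home on its track

TASK

On the two-lane track, slide the carriage that carries the flat round ring along its lane, away from the robot, until it is fully home against the end stop. It jams when pushed off to one side, so push it from behind along its centre line; keep it down in its lane. Do not touch the ring, and leave the carriage with the square block where it is parked.

Things in the scene. Friction and masses are not known exactly. Their poses are not given: they have to be found in the camera images.
- track: Fixed grey base plate 400 x 490 mm with two lanes side by side. Origin on the bench, midway between lanes; x along the lanes to the end stop (away from robot), y left. Lane floors 10 mm over the bench, lane centre lines y = +/-88.5 mm, 165 mm wide between walls 12 mm thick, tops 32 mm over the bench. End-stop bar across both lanes: near face x = 165 mm, top 36 mm. Robot's end open.
- ring_carriage: Loose aluminium plate, 100 (x, along lane) x 150 x 10 mm, 0.55-0.9 kg. Origin: centre of underside; x to the stop. Full-width rear fence, its flat rear face at x = -50 mm, 10 to 44 mm above the underside. 50 mm side shoes, 1.5 mm play: jams if pushed 40+ mm off its centre line; within 15 mm runs at 2-8 N. Starts in either lane, 100-140 mm short of the stop; home at x = 115 mm of the track.
- grid_ring: Flat steel ring fixed on top of the ring carriage: 58 mm outside, 36 mm hole, 12 mm high (top 22 mm above the carriage's underside). Origin: centre of its underside, 12 mm ahead of the carriage's origin, 35 mm to its left and 10 mm above it. Not to be touched.
- block_carriage: Look-alike carriage in the other lane, same sizes and origin, but carrying a solid square steel block 46 x 46 x 26 mm in the ring's place. It stays parked.
Mind the look-alikes: they are no part of the job. What is shaped like the ring_carriage but green or purple is not meant.

How it is judged:
By the outcome, as a careful person would: the job done as asked, in the order asked, and still so for the second after the job is handed in, with the robot touching nothing.
It also fails if it takes over 35 s, if anything falls off the work surface, if the arm or the gripper's body presses on something with over 40 N, if the wrist force passes 120 N, or if a joint passes its speed limit or range.

ROBOT

A 7-joint arm with a two-finger parallel gripper is mounted at the origin on the work surface. World frame = base frame: x ahead of the robot, y to its left, z up, the work surface at z = 0. Lengths are in m, angles in rad, forces in N, time in s.
With the tool pointing down it reaches from about 0.4 to 0.85 m from the base axis. Payload 4.5 kg.
Tool frame: the origin (TCP) lies where the fingers leave the gripper's body, on its centre line; the fingertips stand 64 mm ahead of it and the grasp point (between the pads) lies 45 mm ahead of it; z points along the fingers, y is the direction in which the jaws open and shut (so a half turn about z gives the same grasp; the last joint's range is limited). The gripper opens to 88 mm and grips with 3 to 60 N. Pads are 18 mm wide; open, the fingers measure 123 mm over their backs; the gripper's body (75 mm by 187 mm) begins 45 mm behind the grasp point.
Start: joints at [-1.069, 0.689, -0.195, 1.565, 0.157, 0.902, -0.215], TCP at [0.282, 0.558, 0.303] pointing down, gripper open.
Joint ranges: [-3.01, 3.01], [-0.46, 2.08], [-1.47, 1.51], [0.13, 2.56], [-1, 4.14], [0.04, 2.09], [-2.66, 2.66]. Speed limits (rad/s): [2.57, 2.57, 3.14, 3.14, 3.14, 3.14, 3.14].

INTERFACE

Orientations are given as a unit quaternion [x, y, z, w].
In Python, from plant import monitor, snapshot, workorder, finder gives the robot as it stands.
- The arm moves only by the tool carry_out, never from a script. Its argument "motion" is one flat list of numbers, 6 for each row, row after row: the shift along the tool's x, y, z in cm, then the turn, a rotation vector about the tool's x, y, z in rad. In form: [x, y, z, rx, ry, rz, x, y, z, rx, ry, rz, ...]. A call has 1 to 8 rows; each row shifts and turns the commanded pose from where the row before left it, along the tool's axes as they then stand; what a row does not reach is not made up. A row lasts 1/8 s, in which the tool goes at most 62.5 mm and 10.7 degrees, less where a joint would pass 70% of its speed; a pose out of reach is approached as far as the arm can. A call with a gripper value outside its range is refused whole. "hand" is the finger opening in cm, from 0 to 8.81, set as the call begins (left out, the last holds). The fingers move at their own pace and stop on an object; "grip_force" is the grip in N (left out, the last holds). Time passes only in rows, so rows that do not move let the fingers close. It gives the time, the measured TCP pose, the force and the opening at its end, in the units of the state.
- monitor.get_state(): the state, without advancing time (a new reading comes with each control period).
- snapshot(name): name is "scene" or "top" or "wrist"; returns a dict with "frame" (420x560x3 uint8, red, green, blue), "range_z" (420x560 float32, m along the optical axis (not along the pixel's ray), 0 where there is no reading), "fx", "fy", "cx", "cy" (pixels), "rvec" (rotation vector, rad) and "tvec" (3), from world to camera coordinates, as OpenCV has them; the wrist camera has in their place "hand_eye" (4x4, takes a point from camera to tool coordinates, whose origin is the TCP and whose axes are the flange's). Camera axes: x right, y down, z forward; pixel columns grow to the right and rows downward; lengths in m; the calibration is good to about 2 mm. A picture is of the moment at which its call begins: read the wrist's pose just before it.
- workorder.finish_job(): hands the job in, once; it reports no verdict.
Trained networks look in a picture, given as the dict that the camera call returned (one of the last four; its "shot" number tells which), for a name from the list of things; names that differ only in an ending like _2 or _b are one class to them, and where a whole thing is asked for, a point or a joint stands for the part that bears it (a point fixed in the world has none). Each returns a list of dicts, best first, with "p" (0 to 1); they miss things now and then, are a little off and sometimes report something else, mostly with a low value. They report only what shows in the picture. A call takes as long as a camera call. They do not tell look-alikes from the thing itself.
- finder.masks_of(picture, thing): "pixels" (420x560 bool, what is visible of it) and "extent" ([left, top, right, bottom] in pixels, round what is visible of it).
The state is a dict: "clock": time; "q": joint angles; "qd": joint speeds; "joint_torque": joint torques, N m; "tool_pos": TCP position; "eef_rot": TCP orientation; "contact_force": force on the tool from outside, world axes, zero at the start; "moment": the same for the moment, N m; "opening": opening from 0.0 (shut) to 1.0 (fully open).
Only numpy, scipy, OpenCV 4.12 (cv2) and the standard library are available. Lean on these libraries where they do the work, as an engineer would, in place of code of your own. Each camera call takes 0.05 s, during which the arm holds its last target. There are 200 camera calls.

## Working session

There is one attempt and no reset: what is moved stays moved. The work goes in short steps, Python scripts to look and compute and a tool call to move; the robot and the scene stay as the last step left them, time stands still between calls to the robot, and variables do not carry over. Pictures are saved under pics/ and viewed, about 8 in all and at most 12, crops included, and the job is handed in when it is done.

Besides the shell and the picture viewer there is one more tool, called after "Request:" by a JSON object that holds its "name" and its "arguments". carry_out: Moves the arm, as the interface text tells. Its arguments: {"type":"object","properties":{"motion":{"type":"array"},"hand":{"type":"number"},"grip_force":{"type":"number"}},"required":["motion"]}

```bash
mkdir -p pics; cat > h.py <<'E'
import numpy as np, cv2
from plant import monitor, snapshot, workorder, finder
def world(p):
    R=cv2.Rodrigues(np.array(p["rvec"],float))[0]; t=np.array(p["tvec"],float).reshape(3)
    v,u=np.mgrid[0:420,0:560]; z=p["range_z"]
    c=np.stack([(u-p["cx"])/p["fx"]*z,(v-p["cy"])/p["fy"]*z,z],-1)
    return (c-t)@R
def save(p,n): cv2.imwrite("pics/"+n,p["frame"][:,:,::-1])
E
python3 - <<'E'
from h import *
s=monitor.get_state(); print({k:np.round(s[k],3) for k in("clock","tool_pos","eef_rot","contact_force")})
for n in("top","scene"):
    p=snapshot(n); save(p,n+"1.png"); W=world(p)
    for th in("track","ring_carriage","grid_ring","block_carriage"):
        for d in finder.masks_of(p,th)[:3]:
            m=d["pixels"]&(p["range_z"]>0); print(n,th,round(d["p"],2),np.round(d["extent"]),np.round(np.median(W[m],0),3))
E
```

```text
{'clock': np.float64(0.0), 'tool_pos': array([0.282, 0.557, 0.302]), 'eef_rot': array([ 0.232,  0.973, -0.001, -0.   ]), 'contact_force': array([-0.064, -0.195, -0.069])}
top track 0.63 [ 45.  64. 347. 325.] [0.498 0.117 0.01 ]
top ring_carriage 0.88 [100. 154. 188. 228.] [0.51  0.202 0.021]
top ring_carriage 0.78 [370. 173. 455. 262.] [ 0.485 -0.297  0.01 ]
top ring_carriage 0.64 [333. 294. 444. 393.] [ 0.265 -0.249  0.01 ]
top grid_ring 0.84 [104. 179. 138. 207.] [0.512 0.239 0.031]
top grid_ring 0.74 [346. 326. 384. 362.] [ 0.261 -0.21   0.021]
top grid_ring 0.74 [381. 216. 412. 251.] [ 0.46  -0.27   0.021]
top block_carriage 0.81 [194. 142. 284. 212.] [0.545 0.029 0.021]
scene track 0.65 [208. 139. 515. 350.] [0.618 0.049 0.01 ]
scene ring_carriage 0.96 [356. 154. 436. 214.] [0.509 0.202 0.02 ]
scene ring_carriage 0.89 [118. 236. 192. 319.] [ 0.506 -0.301  0.01 ]
scene ring_carriage 0.83 [204. 303. 289. 418.] [ 0.717 -0.248  0.01 ]
scene grid_ring 0.9 [400. 173. 423. 194.] [0.522 0.236 0.03 ]
scene grid_ring 0.85 [150. 180. 181. 200.] [ 0.27  -0.209  0.02 ]
scene grid_ring 0.77 [147. 243. 185. 271.] [ 0.472 -0.272  0.021]
scene block_carriage 0.81 [297. 191. 382. 262.] [0.551 0.025 0.021]
```

View pics/top1.png

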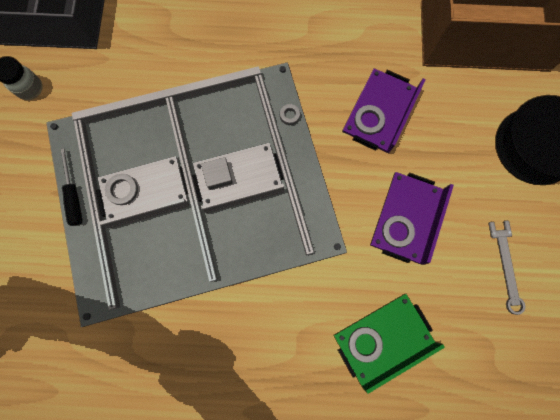

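```bash
python3 - <<'E'
from h import *
p=snapshot("top"); W=world(p)
for th in("ring_carriage","block_carriage"):
    d=finder.masks_of(p,th)[0]; m=d["pixels"]&(p["range_z"]>0); 
    for lo,hi in((.017,.024),(.05,.058)):
        q=W[m&(W[...,2]>lo)&(W[...,2]<hi)][:,:2].astype(np.float32)
        if len(q)<5: print(th,"few",len(q)); continue
        print(th,lo,len(q),np.round(cv2.boxPoints(cv2.minAreaRect(q)),3).tolist(), np.round(q.mean(0),3))
# walls/stop tops
x=(W[...,2]>.0345)&(W[...,2]<.0375); y=(W[...,2]>.030)&(W[...,2]<.0335)
b=(slice(50,330),slice(30,350))
for n,mm in(("stop",x),("wall",y)):
    q=W[b][mm[b]][:,:2].astype(np.float32); print(n,len(q),np.round(cv2.boxPoints(cv2.minAreaRect(q)),3).tolist())
E
```

```text
ring_carriage 0.017 451 [[0.6119999885559082, -0.25600001215934753], [0.7580000162124634, -0.3140000104904175], [0.7910000085830688, -0.23199999332427979], [0.6449999809265137, -0.17399999499320984]] [ 0.677 -0.221]
ring_carriage few 0
block_carriage 0.017 2856 [[0.47600001096725464, 0.08900000154972076], [0.5270000100135803, -0.06400000303983688], [0.621999979019165, -0.03200000151991844], [0.5709999799728394, 0.12099999934434891]] [0.555 0.021]
block_carriage 0.05 319 [[0.4779999852180481, 0.0820000022649765], [0.5249999761581421, -0.057999998331069946], [0.531000018119812, -0.0560000017285347], [0.48500001430511475, 0.08500000089406967]] [0.504 0.013]
stop 1421 [[0.2879999876022339, 0.29899999499320984], [0.421999990940094, -0.1120000034570694], [0.871999979019165, 0.03500000014901161], [0.7379999756813049, 0.44600000977516174]]
wall 4157 [[0.2770000100135803, 0.2980000078678131], [0.414000004529953, -0.11599999666213989], [0.8730000257492065, 0.035999998450279236], [0.7360000014305115, 0.44999998807907104]]
```

The top view shows the track, with the ring carriage in the left lane at about (143,190) and the block carriage in the right lane at about (238,177). Their fences are on the robot's side. The purple and green look-alikes are off the track on the right, and a stray ring lies on the base plate at (290,113). Next I'll fit the track and carriage poses.

```bash
cat >> h.py <<'E'
def rect(q):
    c,(a,b),_=cv2.minAreaRect(q); P=cv2.boxPoints((c,(a,b),_))
    e=max(P[1]-P[0],P[2]-P[1],key=np.linalg.norm); n=np.array([-e[1],e[0]]); n=n if n[0]>0 else -n
    return np.round(c,4),np.round(sorted((a,b)),4),round(float(np.arctan2(n[1],n[0])),4)
def fences(p,W,C=((.51,.2),(.545,.03))):
    for c in C:
        m=(p["range_z"]>0)&(np.hypot(W[...,0]-c[0],W[...,1]-c[1])<.1)
        q=W[m&(W[...,2]>.050)&(W[...,2]<.058)][:,:2].astype(np.float32)
        print(c,len(q),"fence",rect(q) if len(q)>5 else "")
E
python3 - <<'E'
from h import *
for n in("top","scene"):
    p=snapshot(n); W=world(p); print(n); fences(p,W)
    q=W[(W[...,2]>.0347)&(W[...,2]<.038)&(W[...,0]>.62)&(W[...,0]<.85)&(W[...,1]>-.1)&(W[...,1]<.48)][:,:2].astype(np.float32)
    print("stop",len(q),rect(q))
    for th,c in(("ring_carriage",(.51,.2)),("block_carriage",(.545,.03)),("grid_ring",(.51,.239))):
        for d in finder.masks_of(p,th):
            m=d["pixels"]&(p["range_z"]>0); 
            if np.hypot(*(np.median(W[m],0)[:2]-c))<.05:
                lo,hi=(.028,.035) if "grid" in th else (.018,.023)
                q=W[m&(W[...,2]>lo)&(W[...,2]<hi)][:,:2].astype(np.float32); print(th,rect(q))
E
```

```text
top
(0.51, 0.2) 337 fence (array([0.469 , 0.1878]), array([0.0075, 0.1504]), 0.3316)
(0.545, 0.03) 323 fence (array([0.5046, 0.0137]), array([0.0069, 0.1495]), 0.3223)
stop 1326 (array([0.7344, 0.2178]), array([0.2246, 0.5228]), -0.0245)
ring_carriage (array([0.5126, 0.204 ]), array([0.1006, 0.1643]), 0.3317)
block_carriage (array([0.5489, 0.0287]), array([0.1009, 0.1653]), 0.324)
grid_ring (array([0.5131, 0.2391]), array([0.0556, 0.0562]), 0.0836)
scene
(0.51, 0.2) 161 fence (array([0.4721, 0.187 ]), array([0.0082, 0.1535]), 0.3351)
(0.545, 0.03) 236 fence (array([0.5052, 0.0274]), array([0.0243, 0.1772]), 0.1967)
stop 1087 (array([0.6896, 0.2119]), array([0.1087, 0.4614]), 0.1305)
ring_carriage (array([0.5024, 0.2077]), array([0.1247, 0.1542]), 0.3322)
block_carriage (array([0.5528, 0.0339]), array([0.0966, 0.152 ]), 0.3197)
grid_ring (array([0.5182, 0.238 ]), array([0.0529, 0.0568]), -0.054)
```

Request:
{"name": "carry_out", "arguments": {"motion": [-3.74,-3.51,0,0,0,0,-3.74,-3.51,0,0,0,0,-3.74,-3.51,0,0,0,0,-3.74,-3.51,0,0,0,0,-3.74,-3.51,0,0,0,0,-3.74,-3.51,0,0,0,0,-3.74,-3.51,0,0,0,0,-3.74,-3.51,0,0,0,0], "hand": 0}}

```text
clock: 2.05
tool_pos: [0.4229, 0.1709, 0.303]
eef_rot: [0.232, 0.973, 0.0, 0.0]
contact_force: [1.2, -0.0, 0.2]
opening: 0.114
```

Request:
{"name": "carry_out", "arguments": {"motion": [0,0,0,0,0,-0.159,0,0,0,0,0,-0.159,0,0,0,0,0,-0.159,0,0,0,0,0,-0.159,0,0,0,0,0,-0.159,0,0,0,0,0,0]}}

```text
clock: 2.8
tool_pos: [0.4224, 0.1723, 0.3028]
eef_rot: [-0.162, 0.987, 0.0, 0.0]
contact_force: [-0.8, 0.1, 0.1]
opening: 0.001
```

```bash
cat >> h.py <<'E'
from scipy.spatial.transform import Rotation as Ro
def rel(c=(.469,.188),yaw=.33):
    s=monitor.get_state(); R=Ro.from_quat(s["eef_rot"]).as_matrix(); t=np.array(s["tool_pos"])
    tgt=np.array([*c,0]); u=np.array([np.cos(yaw),np.sin(yaw),0]); l=np.array([-u[1],u[0],0])
    print("t",round(s["clock"],2),"tcp",np.round(t,4),"toolz",np.round(R[:,2],3),"F",np.round(s["contact_force"],1),"open",round(s["opening"],3))
    print("xyaw err",round(float((np.arctan2(R[1,0],R[0,0])-yaw-np.pi+np.pi)%(2*np.pi)-np.pi),4),"along",round((t-tgt)@u,4),"left",round((t-tgt)@l,4),"to fence in tool cm",np.round(100*R.T@(tgt-t),2))
    return s,R,t
def wristworld(p,R,t):
    v,u=np.mgrid[0:420,0:560]; z=p["range_z"]
    c=np.stack([(u-p["cx"])/p["fx"]*z,(v-p["cy"])/p["fy"]*z,z],-1); H=np.array(p["hand_eye"])
    return (c@H[:3,:3].T+H[:3,3])@R.T+t
E
python3 - <<'E'
from h import *
s,R,t=rel(); p=snapshot("wrist"); save(p,"w1.png"); W=wristworld(p,R,t); fences(p,W)
E
```

```text
t 2.8 tcp [0.4224 0.1723 0.3028] toolz [ 0.     0.001 -1.   ] F [-0.8  0.1  0.1] open 0.001
xyaw err -0.0047 along -0.0492 left 0.0002 to fence in tool cm [-4.910e+00 -1.000e-02  3.028e+01]
(0.51, 0.2) 703 fence (array([0.4693, 0.1887]), array([0.0072, 0.1496]), 0.3305)
(0.545, 0.03) 756 fence (array([0.5051, 0.0145]), array([0.0068, 0.1495]), 0.326)
```

View pics/w1.png

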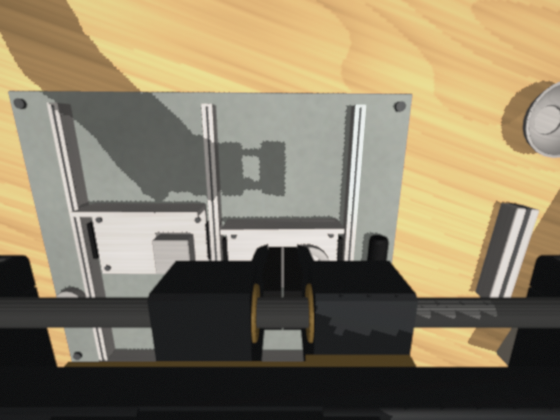

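The wrist view shows the shut fingers at column 283. The fence runs from column 222 to 345 at row 230, so they are centred behind it, and the fence fit agrees within 1 mm. Next I'll descend to put the fingertips at about z = 0.028, then approach.

Request:
{"name": "carry_out", "arguments": {"motion": [0,0,5,0,0,0,0,0,5,0,0,0,0,0,5,0,0,0,0,0,4,0,0,0,0,0,2,0,0,0,0,0,0,0,0,0]}}

```text
clock: 3.6
tool_pos: [0.4219, 0.1725, 0.0917]
eef_rot: [-0.163, 0.987, -0.001, -0.001]
contact_force: [0.7, -0.2, -0.1]
opening: 0.004
```

Request:
{"name": "carry_out", "arguments": {"motion": [-1.5,0,0,0,0,0,-1,0,0,0,0,0,-0.5,0,0,0,0,0,-0.5,0,0,0,0,0,-0.5,0,0,0,0,0,-0.5,0,0,0,0,0]}}

```text
clock: 4.35
tool_pos: [0.4635, 0.186, 0.0927]
eef_rot: [-0.163, 0.987, -0.001, -0.002]
contact_force: [-3.3, -1.9, 2.7]
opening: 0.005
```

```bash
python3 - <<'E'
from h import *
rel((.4693,.1887)); p=snapshot("top"); W=world(p); fences(p,W)
d=W[(W[...,2]>.0345)&(W[...,2]<.0385)]; u=np.array([np.cos(.33),np.sin(.33)]); l=np.array([-u[1],u[0]])
a=(d[:,:2]-(.4693,.1887))@u; b=(d[:,:2]-(.4693,.1887))@l
k=(abs(b)<.06)&(a>.15)&(a<.3); print("stop near face ahead of fence mid",np.round(np.percentile(a[k],[2,50,98]),4),k.sum())
E
```

```text
t 4.35 tcp [0.4635 0.186  0.0927] toolz [-0.003 -0.002 -1.   ] F [-3.3 -1.9  2.7] open 0.005
xyaw err -0.0026 along -0.0064 left -0.0006 to fence in tool cm [-0.67  0.08  9.26]
(0.51, 0.2) 35 fence (array([0.4709, 0.2033]), array([0.0062, 0.1199]), 0.3219)
(0.545, 0.03) 322 fence (array([0.5047, 0.0136]), array([0.0069, 0.1493]), 0.3221)
stop near face ahead of fence mid [0.2114 0.2191 0.2266] 425
```

Request:
{"name": "carry_out", "arguments": {"motion": [-1,0,0,0,0,0,-1,0,0,0,0,0,-1,0,0,0,0,0,-1,0,0,0,0,0,-1,0,0,0,0,0,0,0,0,0,0,0]}}

```text
clock: 5.15
tool_pos: [0.5141, 0.2037, 0.093]
eef_rot: [-0.162, 0.987, 0.001, 0.002]
contact_force: [-0.5, -0.2, 0.0]
opening: 0.006
```

```bash
python3 - <<'E'
from h import *
rel((.4693,.1887)); p=snapshot("top"); W=world(p); save(p,"top2.png"); fences(p,W,((.56,.218),(.545,.03)))
for d in finder.masks_of(p,"grid_ring")[:4]:
    m=d["pixels"]&(p["range_z"]>0); print(round(d["p"],2),np.round(np.median(W[m],0),3))
E
```

```text
t 5.15 tcp [0.5141 0.2037 0.093 ] toolz [ 0.003  0.002 -1.   ] F [-0.5 -0.2  0. ] open 0.006
xyaw err -0.0036 along 0.0472 left -0.0004 to fence in tool cm [4.75 0.01 9.28]
(0.56, 0.218) 18 fence (array([0.5117, 0.2188]), array([0.0276, 0.1172]), 0.3242)
(0.545, 0.03) 327 fence (array([0.5044, 0.0138]), array([0.0703, 0.1342]), -0.1449)
0.92 [ 0.678 -0.216  0.021]
0.8 [ 0.261 -0.211  0.021]
0.61 [ 0.461 -0.268  0.021]
```

Request:
{"name": "carry_out", "arguments": {"motion": [-1,0,0,0,0,0,-1,0,0,0,0,0,-1,0,0,0,0,0,-0.7,0,0,0,0,0,-0.5,0,0,0,0,0,-0.4,0,0,0,0,0,-0.2,0,0,0,0,0]}}

```text
clock: 6.12
tool_pos: [0.5578, 0.2183, 0.0927]
eef_rot: [-0.163, 0.987, 0.0, -0.0]
contact_force: [-4.0, -2.1, 2.0]
opening: 0.006
```

Request:
{"name": "carry_out", "arguments": {"motion": [-0.2,0,0,0,0,0,-0.2,0,0,0,0,0,-0.2,0,0,0,0,0]}}

```text
clock: 6.5
tool_pos: [0.5635, 0.2203, 0.0927]
eef_rot: [-0.163, 0.987, 0.0, 0.0]
contact_force: [-3.1, -1.0, 0.8]
opening: 0.004
```

Request:
{"name": "carry_out", "arguments": {"motion": [-0.2,0,0,0,0,0,-0.1,0,0,0,0,0,0,0,0,0,0,0]}}

```text
clock: 6.88
tool_pos: [0.5659, 0.2212, 0.0927]
eef_rot: [-0.163, 0.987, -0.0, -0.0]
contact_force: [-5.5, -1.6, 1.9]
opening: 0.005
```

Request:
{"name": "carry_out", "arguments": {"motion": [-0.1,0,0,0,0,0,-0.1,0,0,0,0,0,0,0,0,0,0,0]}}

```text
clock: 7.25
tool_pos: [0.5662, 0.2214, 0.0926]
eef_rot: [-0.163, 0.987, -0.001, -0.002]
contact_force: [-8.7, -2.0, 5.3]
opening: 0.008
```

Request:
{"name": "carry_out", "arguments": {"motion": [-0.15,0,0,0,0,0,-0.15,0,0,0,0,0,0,0,0,0,0,0]}}

```text
clock: 7.62
tool_pos: [0.5666, 0.222, 0.0923]
eef_rot: [-0.163, 0.987, -0.001, -0.004]
contact_force: [-13.1, -2.4, 7.7]
opening: 0.003
```

Request:
{"name": "carry_out", "arguments": {"motion": [-0.2,0,0,0,0,0,-0.2,0,0,0,0,0,0,0,0,0,0,0]}}

```text
clock: 8.0
tool_pos: [0.5671, 0.2221, 0.0917]
eef_rot: [-0.164, 0.987, -0.003, -0.008]
contact_force: [-20.6, -4.8, 11.4]
opening: 0.005
```

The force climbs with almost no travel, so it is against a hard stop. I'll back off, rise and check.

Request:
{"name": "carry_out", "arguments": {"motion": [0.4,0,0,0,0,0,0.4,0,0,0,0,0,1,0,0,0,0,0,2,0,0,0,0,0,2,0,0,0,0,0,0,0,0,0,0,0]}}

```text
clock: 8.75
tool_pos: [0.5198, 0.2055, 0.0932]
eef_rot: [-0.163, 0.987, 0.0, 0.001]
contact_force: [1.8, -0.1, 0.0]
opening: 0.002
```

Request:
{"name": "carry_out", "arguments": {"motion": [0,0,-3,0,0,0,0,0,-5,0,0,0,0,0,-5,0,0,0,0,0,-5,0,0,0,5,0,0,0,0,0,5,0,0,0,0,0,0,0,0,0,0,0]}}

```text
clock: 9.62
tool_pos: [0.4228, 0.172, 0.2733]
eef_rot: [-0.164, 0.987, -0.001, -0.001]
contact_force: [1.1, 0.2, 0.7]
opening: 0.008
```

```bash
python3 - <<'E'
from h import *
s,R,t=rel((.4693,.1887)); u=np.array([np.cos(.328),np.sin(.328)]); l=np.array([-u[1],u[0]]); o=np.array((.4693,.1887))
for n in("top","scene","wrist"):
    p=snapshot(n); W=wristworld(p,R,t) if n=="wrist" else world(p); save(p,n+"3.png"); print(n); fences(p,W,((.578,.225),(.505,.014)))
    a=(W[...,:2]-o)@u; b=(W[...,:2]-o)@l
    k=(abs(b)<.06)&(W[...,2]>.0345)&(W[...,2]<.0385)&(a>.15)&(a<.3); print("stop",np.round(np.percentile(a[k],[1,50]),4) if k.any() else "")
    k=(abs(b)<.06)&(W[...,2]>.050)&(W[...,2]<.058)&(a>.05)&(a<.2); print("fence",np.round(np.percentile(a[k],[2,50,98]),4) if k.any() else "")
    for r in (-.05,-.03,0,.02):  # height profile ahead of fence
        k=(abs(b-r)<.003)&(a>.18)&(a<.23); i=np.argsort(a[k]); print(r,[(round(x,3),round(z,3)) for x,z in zip(a[k][i][::5],W[...,2][k][i][::5])][:14] if n=="top" else "")
E
```

```text
t 9.62 tcp [0.4228 0.172  0.2733] toolz [-0.001 -0.002 -1.   ] F [1.1 0.2 0.7] open 0.008
xyaw err -0.0012 along -0.0494 left -0.0008 to fence in tool cm [-4.98  0.12 27.32]
top
(0.578, 0.225) 329 fence (array([0.5787, 0.2235]), array([0.0075, 0.1459]), 0.3205)
(0.505, 0.014) 326 fence (array([0.5046, 0.0137]), array([0.0067, 0.1498]), 0.323)
stop [0.1889 0.2187]
fence [0.1112 0.1142 0.1182]
-0.05 [(np.float64(0.181), np.float64(0.019)), (np.float64(0.184), np.float64(0.019)), (np.float64(0.187), np.float64(0.019)), (np.float64(0.192), np.float64(0.019)), (np.float64(0.195), np.float64(0.018)), (np.float64(0.199), np.float64(0.019)), (np.float64(0.202), np.float64(0.019)), (np.float64(0.204), np.float64(0.02)), (np.float64(0.207), np.float64(0.021)), (np.float64(0.211), np.float64(0.02)), (np.float64(0.211), np.float64(0.033)), (np.float64(0.212), np.float64(0.019)), (np.float64(0.213), np.float64(0.02)), (np.float64(0.215), np.float64(0.035))]
-0.03 [(np.float64(0.18), np.float64(0.018)), (np.float64(0.182), np.float64(0.021)), (np.float64(0.186), np.float64(0.019)), (np.float64(0.1
[... 1237 characters left out ...]
04), np.float64(0.019)), (np.float64(0.208), np.float64(0.019)), (np.float64(0.212), np.float64(0.024)), (np.float64(0.212), np.float64(0.036)), (np.float64(0.213), np.float64(0.033)), (np.float64(0.213), np.float64(0.026)), (np.float64(0.215), np.float64(0.034)), (np.float64(0.218), np.float64(0.032))]
scene
(0.578, 0.225) 179 fence (array([0.5812, 0.2253]), array([0.0082, 0.1512]), 0.3223)
(0.505, 0.014) 226 fence (array([0.5078, 0.0139]), array([0.0085, 0.1515]), 0.3153)
stop [0.2149 0.2221]
fence [0.1146 0.1185 0.1216]
-0.05 
-0.03 
0 
0.02 
wrist
(0.578, 0.225) 0 fence 
(0.505, 0.014) 867 fence (array([0.5006, 0.0114]), array([0.0067, 0.1505]), 0.3244)
stop 
fence 
-0.05 
-0.03 
0 
0.02
```

View pics/top3.png

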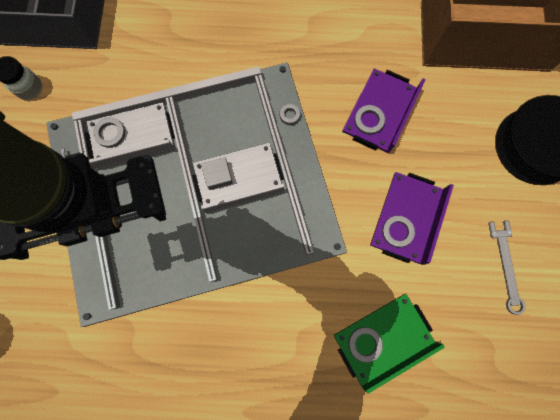

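The carriage at about (130,132) is flush against the end-stop bar. The plate's depth runs straight into the stop face with no gap. The block carriage hasn't moved, and the arm is clear.

```bash
python3 -c "
from plant import workorder; print(workorder.finish_job())"
```

```text
the job is handed in; nothing more can be done
None
```

I pushed the ring carriage home against the end stop with the shut fingers on its fence, within about 1 mm of its centre line. I then backed off, raised the arm clear and handed the job in at about 10 s.

- **Home against the stop:** The wrist force rose to about 24 N with almost no further travel. The carriage moved about 114–115 mm. In the top view its front edge meets the stop face, with no gap seen in the depth image.
- **Down in its lane:** The plate's top reads about 20 mm over the bench, which is level.
- **Block carriage:** Its fence reads the same position before and after (0.5046, 0.0137 m).
- **Ring:** The fingers stayed behind the fence throughout, so the ring was not touched.
- **Disagreements:** In the last check the scene camera put the fences about 3 mm from where the top camera did, and the wrist camera put the block fence about 4–5 mm away. The same wrist view did not show the ring carriage's fence. I took these as calibration or settling error, because the force rise and the top view agreed.

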